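# Worn brake pad through the spring flap of the old-parts box

## Task

Get rid of the worn brake pad lying on the loading shelf of the old-parts box: with one fingertip press the paddle beside the shelf down and keep the spring flap open, and meanwhile with the other fingertip push the pad along the shelf and under the flap until it drops into the bin. Then let the flap spring shut and move clear. Only push the pad, never lift it, and leave everything else on the bench and on the box as it is.

Things in the scene. Friction and masses are not known exactly. Their poses are not given: they have to be found in the camera images.
- old_parts_box: Sheet-metal box fixed to the bench: a narrow loading shelf on the robot's side, then the flap, then a closed bin with clear roof and back. Origin: at bench height, below the middle of the shut flap. x runs along the shelf, away from the robot, into the bin; y to the left seen from the robot; z up. All positions below are in this frame, in mm. The flap lies at x -2 to 2.
- shelf_edge (a point): Middle of the far edge of the loading shelf, on its level top (x -8, y 0, z 100). The shelf runs from x -130 to -8, between two guides with inner faces at y -26 and 26, 4 thick and 14 high above the shelf. It ends just before the flap; past this edge it is open below, so a pad whose middle is pushed past the edge tips over and drops into the bin.
- bin_floor (a point): A point on the bin's floor (x 58, y 0, z 4). Inside, the bin spans x -8 to 124 and y -39 to 39; its roof is at z 135, from x 5 on.
- flap (a joint): Flap angle (rad): 0 shut, 0.85 fully open (hard stop). One bent aluminium sheet hinged parallel to x at y 34, z 124. Right of the hinge a gate plate crosses the shelf's end down to 2 mm above it; the pad cannot push it open. Left of it, pressing the paddle down raises the gate: gap under it 24 mm at 0.85, 20 at 0.7; its top then reaches z 175. A spring shuts it when let go.
- paddle (a point): Middle of the upper face of the flap's paddle (moves with it), a 3 mm sheet beside the shelf, x -150 to -3, 44 wide. Shut it slopes up leftward, from y 60, z 125 to y 89, z 158, this point at y 75, z 142. Fully open it is level at z 105 (5 above the shelf), y 52 to 96; about 5 N on its middle holds it there. A fingertip can slide along it in x.
- brake_pad: Worn brake pad lying on the loading shelf, lining down: dark steel back plate 80 x 34 x 5 mm on top of a lining 66 x 32 x 8 mm, 13 mm thick in all, about 0.13 kg. Origin: middle of its underside; x along its 80 mm length, y across, z up. It starts lengthwise between the guides, its far end short of the flap.
- wrench: Bystander, to be left alone: open wrench lying on the bench. Origin at the middle of its underside.
- socket: Bystander, to be left alone: steel wrench socket standing on the bench, 28 mm across, 45 mm tall. Origin at the middle of its underside.
- hub_nut: Bystander, to be left alone: round steel collar nut lying on the roof of the box, 36 mm across, 18 mm tall. Origin at the middle of its underside.
- grease_jar: Bystander, to be left alone: grey jar on the bench, 60 mm across, 70 mm tall. Origin at the middle of its underside.
- carton: Bystander, to be left alone: small cardboard carton on the bench, 50 x 75 x 50 mm. Origin at the middle of its underside.
- mug: Bystander, to be left alone: white mug on the bench, 76 mm across, 90 mm tall. Origin at the middle of its underside.
- screwdriver: Bystander, to be left alone: screwdriver lying on the bench. Origin at the middle of its underside.

How it is judged:
On the way, in this order (a step that is already met when the one before it is completed fails the run):
1. a fingertip holds the flap open, the pad still in front of it (value of joint flap above 0.6 rad and contact force between the fingers and flap above 0.5 N and x of brake_pad in the frame of old_parts_box below -0.035 m), for 0.2 s.
2. the pad is pushed under the flap while the fingertip still holds it open (value of joint flap above 0.55 rad and contact force between the fingers and flap above 0.3 N and x of brake_pad in the frame of old_parts_box above -0.03 m and z of brake_pad in the frame of old_parts_box above 0.085 m and contact force between the fingers and brake_pad above 0.05 N), for 0.05 s.
At the end, for the whole second after the job is handed in: The pad lies at rest inside the bin (its middle within the bin's walls and more than 15 mm below the shelf), the flap is shut (within 0.08 rad), and nothing else has been moved by more than 15 mm (x of brake_pad in the frame of old_parts_box between -0.0105 and 0.126 m and y of brake_pad in the frame of old_parts_box between -0.0405 and 0.0405 m and z of brake_pad in the frame of old_parts_box below 0.085 m and linear speed of brake_pad below 0.03 m/s and value of joint flap below 0.08 rad); the robot touches nothing.
It fails at once if the pad is lifted off the shelf (its middle more than 15 mm above it) (z of brake_pad in the frame of old_parts_box above 0.115 m).
It fails at once if something else on the bench or on the box is disturbed (moved more than 15 mm) (distance of any of wrench, socket, hub_nut, grease_jar, carton, mug, screwdriver from where it was at the start of the episode above 0.015 m).
It also fails if it takes over 38 s, if anything falls off the work surface, if the arm or the gripper's body presses on something with over 40 N, if the wrist force passes 120 N, or if a joint passes its speed limit or range.

## Robot

A 6-joint arm with a two-finger parallel gripper is mounted at the origin on the work surface. World frame = base frame: x ahead of the robot, y to its left, z up, the work surface at z = 0. Lengths are in m, angles in rad, forces in N, time in s.
With the tool pointing down it reaches from about 0.35 to 0.775 m from the base axis. Payload 5.5 kg.
Tool frame: the origin (TCP) lies between the finger pads; the fingertips stand 8 mm ahead of it and the grasp point (between the pads) lies 11 mm behind it; z points along the fingers, y is the line along which they close (so a half turn about z gives the same grasp; the last joint's range is limited). The gripper opens to 85 mm and grips with 20 to 120 N. Pads are 22 mm wide; open, the fingers measure 114 mm over their backs; the gripper's body (76 mm by 85 mm) begins 54 mm behind the grasp point. The pads swing forward as they close: fully open they stand 13 mm farther back than shut.
Start: joints at [-1.347, 0.313, 0.046, 1.304, 0, 1.431], TCP at [0.205, -0.537, 0.239] pointing down, gripper open.
Joint ranges: [-2.76, 2.76], [-0.86, 1.69], [-1.03, 1.26], [-2.2, 2.34], [-1.47, 1.5], [-3.14, 3.14]. Speed limits (rad/s): [2.57, 2.57, 3.14, 3.14, 3.14, 3.14].

## Interface

Orientations are given as a unit quaternion [w, x, y, z].
In Python, from workcell import status, vision, job gives the robot as it stands. The module is installed in compiled form; this text tells all that it offers.
- The arm moves only by the tool apply_moves, never from a script. Its argument "moves" is one flat list of numbers, 6 for each row, row after row: the shift along the world's x, y, z in units of 25 mm (1.0 is 25 mm), then the turn, a rotation vector about the world's x, y, z in rad. In form: [x, y, z, rx, ry, rz, x, y, z, rx, ry, rz, ...]. A call has 1 to 20 rows; each row is the pose to reach, as a shift and turn from the pose commanded when the call began; what a row does not reach only later rows make up. A row lasts 1/12 s, in which the tool goes at most 41.7 mm and 7.16 degrees, less where a joint would pass 70% of its speed; a pose out of reach is approached as far as the arm can. A call with a gripper value outside its range is refused whole. "claw" is the opening in per cent of the stroke, from 0 (shut) to 100 (fully open), set as the call begins (left out, the last holds). The fingers move at their own pace and stop on an object; "newtons" is the grip in N (left out, the last holds). Time passes only in rows, so rows that repeat a pose let the fingers close. It gives the time, the measured TCP pose, the force, the opening and the grip force at its end, in the units of the state.
- status.get_state(): the state, without advancing time (a new reading comes with each control period).
- vision.read_camera(name): name is "side" or "top" or "wrist"; returns a dict with "image" (420x560x3 uint8, blue, green, red), "camera_matrix" (3x3 intrinsics, pixels), "camera_from_world" (4x4, takes a point from world to camera coordinates). Camera axes: x right, y down, z forward; pixel columns grow to the right and rows downward; lengths in m; the calibration is good to about 2 mm. The wrist camera is an equidistant fisheye: a pixel r from the principal point sees the ray r / f radians off the axis. A picture is of the moment at which its call begins. There is no depth.
- job.hand_in(): hands the job in; it is judged then, once.
The state is a dict: "clock": time; "joint_pos": joint angles; "qvel": joint speeds; "tau": joint torques, N m; "tcp_pos": TCP position; "orientation": TCP orientation; "wrist_force": force on the tool from outside, world axes, zero at the start; "ft_torque": the same for the moment, N m; "finger_gap": finger opening in m; "grip_force": force on a finger pad.
Only numpy, scipy, OpenCV 4.12 (cv2) and the standard library are available. Lean on these libraries where they do the work, as an engineer would, in place of code of your own. Each camera call takes 0.05 s, during which the arm holds its last target. There are 200 camera calls.

## Working session

There is one attempt and no reset: what is moved stays moved. The work goes in short steps, Python scripts to look and compute and a tool call to move; the robot and the scene stay as the last step left them, time stands still between calls to the robot, and variables do not carry over. Pictures are saved under pics/ and viewed, at most 12 in all, crops included, and the job is handed in when it is done.

Besides the shell and the picture viewer there is one more tool, called after "Request:" as name(argument=value, ...) on one line, values as JSON. apply_moves: Moves the arm, as the interface text tells. Its arguments: {"type":"object","properties":{"moves":{"type":"array","items":{"type":"number"}},"claw":{"type":"number"},"newtons":{"type":"number"}},"required":["moves"]}

```bash
mkdir -p pics
cat > h.py <<'E'
import cv2,numpy as np
from workcell import status,vision,job
def snap(n,f):
    r=vision.read_camera(n); cv2.imwrite('pics/'+f,r['image']); np.savez('pics/'+n,K=r['camera_matrix'],T=r['camera_from_world']); return r
def load(n):
    d=np.load('pics/'+n+'.npz'); return d['K'],d['T']
def proj(n,P):
    K,T=load(n); P=np.atleast_2d(P); c=P@T[:3,:3].T+T[:3,3]; u=c@K.T; return u[:,:2]/u[:,2:]
def back(n,px,z):
    K,T=load(n); R,t=T[:3,:3],T[:3,3]; o=-R.T@t
    px=np.atleast_2d(px); d=np.c_[px,np.ones(len(px))]@np.linalg.inv(K).T@R
    return o+d*((z-o[2])/d[:,2])[:,None]
E
python3 - <<'E'
from h import *
for n in('side','top'):
    snap(n,n+'0.png'); K,T=load(n); print(n,-T[:3,:3].T@T[:3,3],K[0],T[2,:3])
s=status.get_state(); print(s['tcp_pos'],s['orientation'],s['clock'],s['finger_gap'])
E
```

```text
side [ 0.39955735 -0.65155575  0.751861  ] [410.29135063   0.         280.35046555] [ 0.18634086  0.69204299 -0.69739055]
top [0.45440317 0.00455823 1.3954091 ] [492.90992531   0.         275.93585384] [ 0.0919168  -0.01827494 -0.99559898]
[ 0.20448289 -0.53694984  0.23849745] [-8.06229143e-04  9.83499845e-01  1.80907162e-01 -6.46236459e-05] 0.1 0.08524660457559789
```

View pics/top0.png

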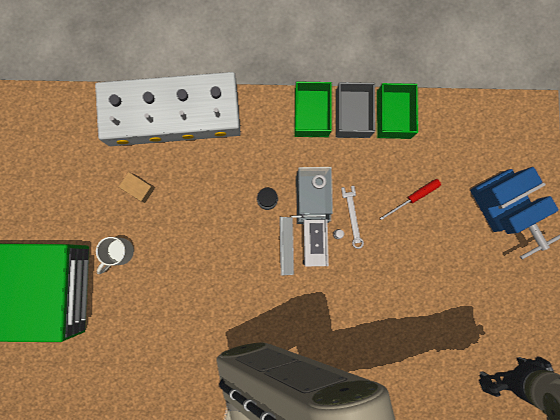

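View pics/side0.png

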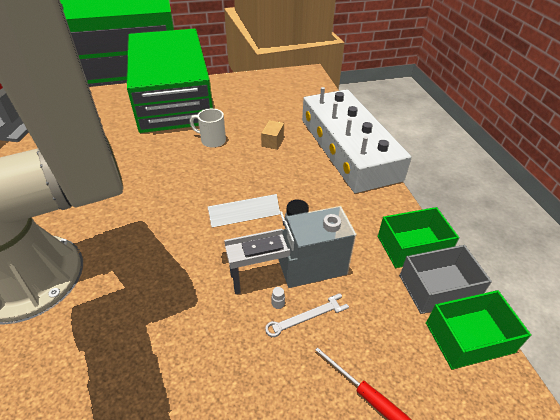

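The box is at about (315,215) in the top picture and (290,245) in the side picture. The paddle is on its left, and the dark pad lies on the shelf. I'll zoom in on both.

Run:
```python
from h import *
a=cv2.imread('pics/top0.png')[155:285,255:375]; b=cv2.imread('pics/side0.png')[185:300,200:365]
a=cv2.resize(a,None,fx=4.5,fy=4.5,interpolation=cv2.INTER_CUBIC);b=cv2.resize(b,None,fx=4.8,fy=4.8,interpolation=cv2.INTER_CUBIC)
cv2.imwrite('pics/ta.png',a);cv2.imwrite('pics/sb.png',b)
```

```text
(no output)
```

View pics/ta.png

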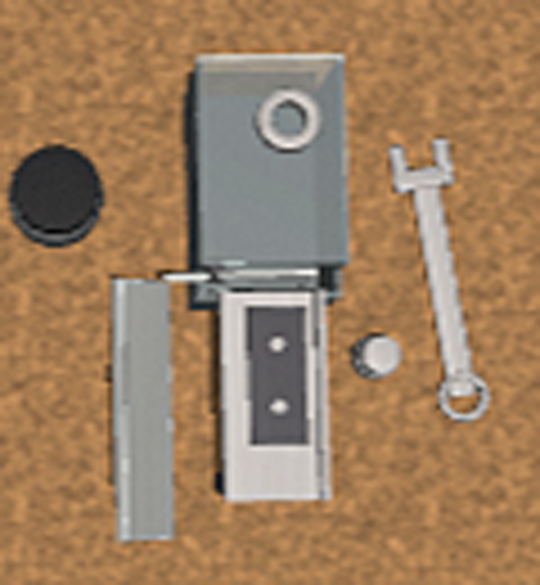

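View pics/sb.png

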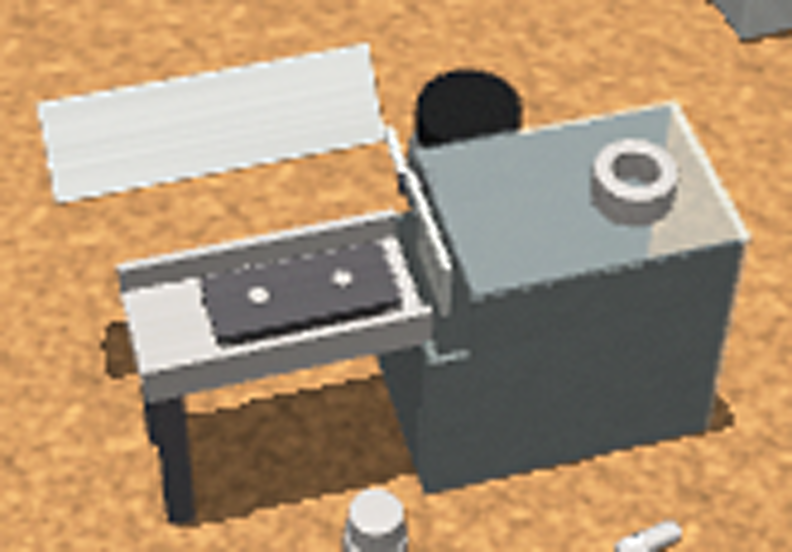

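Top crop: the paddle's corners are at about (113,278), (170,278), (120,541) and (172,539), and the pad's plate spans (246..308, 306..445). In the side crop, the paddle's corners are (40,104), (367,44), (385,138) and (57,202). I'll fit the box pose to these.

```bash
cat >> h.py <<'E'
def w(B,P):
    c,s=np.cos(B[2]),np.sin(B[2]); P=np.atleast_2d(P)/1000.
    return np.c_[B[0]+c*P[:,0]-s*P[:,1],B[1]+s*P[:,0]+c*P[:,1],P[:,2]]
E
python3 - <<'E'
from h import *
from scipy.optimize import least_squares
t=lambda p:(np.array(p,float)+.5)/4.5-.5+[255,155]
s=lambda p:(np.array(p,float)+.5)/4.8-.5+[200,185]
pad=[(-3,89,158),(-3,60,125),(-150,89,158),(-150,60,125)]
T=t([(113,278),(170,278),(120,541),(172,539),(222,500),(330,498)]);TP=pad+[(-130,30,114),(-130,-30,114)]
S=s([(367,44),(385,138),(40,104),(57,202),(118,267)]);SP=pad+[(-130,30,114)]
f=lambda B:np.r_[(proj('top',w(B,TP))-T).ravel(),(proj('side',w(B,SP))-S).ravel()]
for g in (f,lambda B:f(B)[:12],lambda B:f(B)[12:]):
    r=least_squares(g,[.5,-.05,0],loss='soft_l1'); print(r.x.round(4),f(r.x).round(1))
B=least_squares(f,[.5,-.05,0],loss='soft_l1').x; np.save('B.npy',B)
print('base',w(B,[0,0,0]),'paddle',w(B,[-80,75,142]))
P=back('top',t([(246,306),(308,306),(250,444),(306,445)]),.113)
Q=back('side',s([(200,275),(388,238),(405,300),(220,343)]),.113)
c,sn=np.cos(B[2]),np.sin(B[2])
for X in(P,Q):
    d=(X[:,:2]-B[:2])@np.array([[c,-sn],[sn,c]]); print((d*1000).round(1),(d.mean(0)*1000).round(1))
E
```

```text
[ 0.5623 -0.1197  0.0313] [ 1.2 -1.  -0.6 -0.1  0.8 -0.6  0.2 -0.9  0.2 -0.4 -0.6 -0.4 -0.1 -0.2
 -0.4  0.5 -1.  -0.2 -0.7  0.4 -0.7 -0.9]
[ 0.561  -0.1189  0.0346] [ 0.9 -0.3 -1.   0.5  0.7  0.   0.  -0.3  0.1  0.1 -0.8  0.1 -0.9 -0.4
 -1.2  0.3 -1.8 -0.2 -1.4  0.4 -1.4 -1. ]
[ 0.5639 -0.1195  0.0386] [ 1.1 -1.3 -0.7 -0.6  1.2 -1.   0.5 -1.4  0.5 -0.9 -0.3 -1.1  0.3 -0.3
  0.1  0.3 -0.5  0.1 -0.   0.6  0.  -0.8]
base [[ 0.56226192 -0.11972258  0.        ]] paddle [[ 0.47995049 -0.04726688  0.142     ]]
[[ -19.4   13.9]
 [ -20.1  -22.1]
 [ -99.2   13.6]
 [-100.4  -18.7]] [-59.8  -3.3]
[[-96.3  14.6]
 [-13.7  13.9]
 [-16.4 -21.2]
 [-96.1 -23.3]] [-55.6  -4. ]
```

Run:
```python
from h import *
B=np.load('B.npy'); s=status.get_state()
p=w(B,[-122,33,240])[0]; print(p,(p-s['tcp_pos'])/.025, np.cos(B[2]),np.sin(B[2]))
```

```text
[ 0.43928754 -0.09056266  0.24      ] [ 9.39218606 17.8554873   0.06010208] 0.9995086840034186 0.03134311091379006
```

Request:
apply_moves(moves=[0.7,1.35,0.1,0,0,-0.05,1.4,2.7,0.1,0,0,-0.1,2.1,4.0,0.1,0,0,-0.15,2.8,5.35,0.1,0,0,-0.2,3.5,6.7,0.1,0,0,-0.25,4.2,8.0,0.1,0,0,-0.3,4.9,9.35,0.1,0,0,-0.331,5.6,10.7,0.1,0,0,-0.331,6.3,12.0,0.1,0,0,-0.331,7.0,13.4,0.1,0,0,-0.331,7.7,14.7,0.1,0,0,-0.331,8.4,16.0,0.1,0,0,-0.331,9.1,17.3,0.1,0,0,-0.331,9.4,17.86,0.06,0,0,-0.331,9.4,17.86,0.06,0,0,-0.331,9.4,17.86,0.06,0,0,-0.331], claw=82)

```text
clock: 1.43
tcp_pos: [0.4394, -0.0901, 0.2404]
orientation: [0.0, 1.0, 0.018, -0.001]
wrist_force: [-0.3, -0.6, 0.0]
finger_gap: 0.0699
grip_force: 0.0
```

Run:
```python
from h import *
s=status.get_state(); print({k:np.round(v,4) for k,v in s.items()})
snap('wrist','w1.png'); r=snap('side','s1.png')
a=cv2.resize(cv2.imread('pics/s1.png')[60:320,140:380],None,fx=2.2,fy=2.2)
b=cv2.imread('pics/w1.png'); cv2.imwrite('pics/m1.png',np.hstack([a[:560,:],cv2.resize(b,(272,204)).repeat(1,0) if 0 else np.zeros((560,0,3),np.uint8)]))
```

```text
{'clock': np.float64(1.4333), 'joint_pos': array([-3.8130e-01,  6.9300e-02, -2.5390e-01,  1.2486e+00, -5.0000e-04,
        2.7249e+00]), 'qvel': array([-0.0395, -0.0075, -0.0039, -0.0005, -0.0039, -0.0041]), 'tau': array([ 1.08450e+00, -3.36768e+01,  2.97097e+01, -2.65000e-02,
        9.47000e-02,  7.04000e-02]), 'tcp_pos': array([ 0.4394, -0.0901,  0.2404]), 'orientation': array([ 1.000e-04,  9.998e-01,  1.770e-02, -6.000e-04]), 'wrist_force': array([-0.2867, -0.6248,  0.034 ]), 'ft_torque': array([-0.0162,  0.0073, -0.0212]), 'grip_force': np.float64(0.0), 'finger_gap': np.float64(0.0699)}
```

View pics/w1.png

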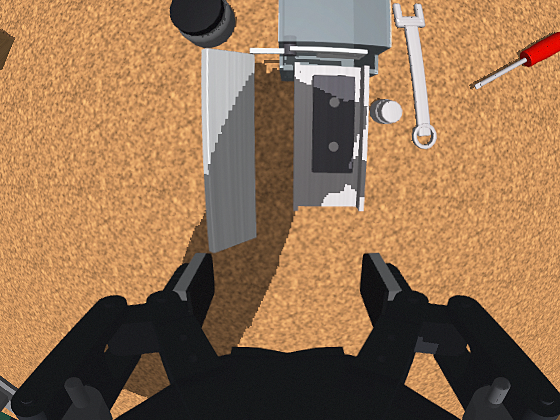

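View pics/m1.png

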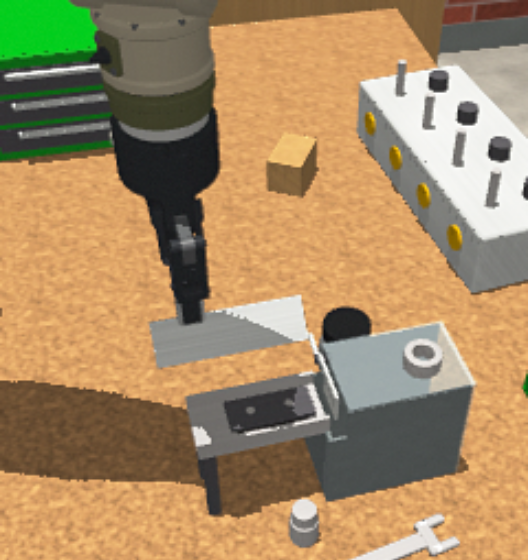

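The wrist picture shows the fingertips at about (205,257) and (370,257). The paddle's near corners are at (210,252) and (256,237), the shelf's near corners at (294,208) and (364,209), and the pad spans (313..358, 75..173). I'll check the fit against these.

```bash
cat >> h.py <<'E'
def projw(P):
    K,T=load('wrist'); c=np.atleast_2d(P)@T[:3,:3].T+T[:3,3]
    return cv2.fisheye.projectPoints(c[:,None],np.zeros(3),np.zeros(3),K,np.zeros(4))[0][:,0]
E
python3 - <<'E'
from h import *
from scipy.optimize import least_squares
B=np.load('B.npy'); K,T=load('wrist'); print('cam',-T[:3,:3].T@T[:3,3],T[2,:3],K)
O=np.array([(203,49),(254,56),(210,252),(256,237),(294,208),(364,209)],float)
P=[(-3,89,158),(-3,60,125),(-150,89,158),(-150,60,125),(-130,30,114),(-130,-30,114)]
print((projw(w(B,P))-O).round(1))
r=least_squares(lambda b:(projw(w(b,P))-O).ravel(),B,loss='soft_l1');print(r.x.round(4),r.fun.round(1))
pc=[(-97.5,13.5,113),(-97.5,-20.5,113),(-17.5,13.5,113),(-17.5,-20.5,113)]
print(projw(w(r.x,pc)).round(0))
q=status.get_state()['tcp_pos']; R=w([0,0,r.x[2]],[[0,35,0],[0,50,0],[0,-35,0],[0,-50,0],[11,35,0],[11,-35,0]])
for z in(-.008,.005): print(projw(q+R+[0,0,z]).round(0).tolist())
E
```

```text
cam [ 0.51189987 -0.08770312  0.37542095] [-0.28131865 -0.01059494 -0.95955592] [[325.1922621    0.         286.88819773]
 [  0.         325.1922621  205.72170156]
 [  0.           0.           1.        ]]
[[ 1.2 -1.4]
 [-1.9 -2.2]
 [ 1.9  0.8]
 [-1.6 -0. ]
 [-3.4  2.3]
 [-3.4  1.5]]
[ 0.5631 -0.1196  0.0447] [ 1.1 -0.9 -2.  -2.2  4.4  1.2  0.6 -0.1 -1.5  1.7 -1.5  0. ]
[[312. 171.]
 [353. 171.]
 [312.  73.]
 [354.  74.]]
[[219.0, 266.0], [190.0, 265.0], [359.0, 265.0], [388.0, 264.0], [217.0, 246.0], [361.0, 245.0]]
[[213.0, 279.0], [183.0, 278.0], [365.0, 277.0], [395.0, 276.0], [211.0, 257.0], [367.0, 256.0]]
```

Request:
apply_moves(moves=[0,0.16,-1,0,0,0,0,0.16,-2,0,0,0,0,0.16,-3,0,0,0,0,0.16,-3.6,0,0,0,0,0.16,-4.0,0,0,0,0,0.16,-4.4,0,0,0,0,0.16,-4.6,0,0,0,0,0.16,-4.8,0,0,0,0,0.16,-4.8,0,0,0,0,0.16,-4.8,0,0,0])

```text
clock: 2.37
tcp_pos: [0.4391, -0.0878, 0.1211]
orientation: [0.001, 1.0, 0.016, -0.0]
wrist_force: [-2.5, -1.9, 3.4]
finger_gap: 0.0702
grip_force: 2.0
```

Run:
```python
from h import *
snap('wrist','w2.png'); snap('side','s2.png')
a=cv2.resize(cv2.imread('pics/s2.png')[150:310,180:380],None,fx=2,fy=2,interpolation=cv2.INTER_CUBIC)
b=cv2.resize(cv2.imread('pics/w2.png')[20:380,60:500],(400,320)); cv2.imwrite('pics/m2.png',np.hstack([a,b]))
```

```text
(no output)
```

View pics/m2.png

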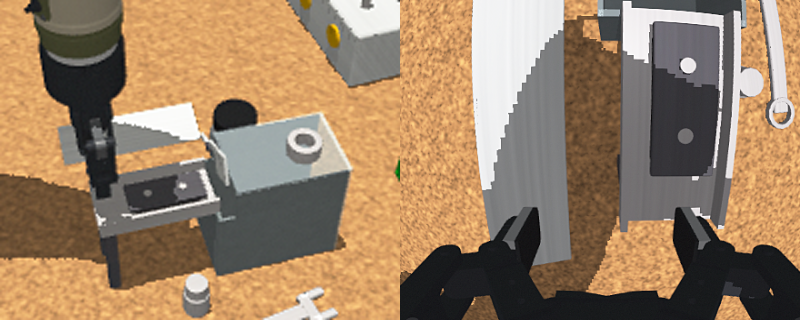

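The picture shows the left fingertip on the paddle, which is partly pressed, and the right one over the shelf behind the pad, inside the guides. I'll press further.

Request:
apply_moves(moves=[0,0,-0.1,0,0,0,0,0,-0.2,0,0,0,0,0,-0.3,0,0,0,0,0,-0.3,0,0,0])

```text
clock: 2.8
tcp_pos: [0.4404, -0.0879, 0.1136]
orientation: [0.001, 1.0, 0.016, 0.001]
wrist_force: [-1.8, -5.6, 5.5]
finger_gap: 0.07
grip_force: 2.9
```

Request:
apply_moves(moves=[0,0,-0.08,0,0,0,0,0,-0.08,0,0,0,0,0,-0.08,0,0,0])

```text
clock: 3.05
tcp_pos: [0.4407, -0.0879, 0.112]
orientation: [0.001, 1.0, 0.016, 0.001]
wrist_force: [-2.4, -5.8, 5.1]
finger_gap: 0.0698
grip_force: 3.0
```

Run:
```python
from h import *
snap('wrist','w3.png'); snap('side','s3.png')
a=cv2.resize(cv2.imread('pics/s3.png')[180:300,200:340],None,fx=3,fy=3,interpolation=cv2.INTER_CUBIC)
b=cv2.resize(cv2.imread('pics/w3.png')[0:360,100:480],(380,360)); cv2.imwrite('pics/m3.png',np.hstack([a,b]))
```

```text
(no output)
```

View pics/m3.png

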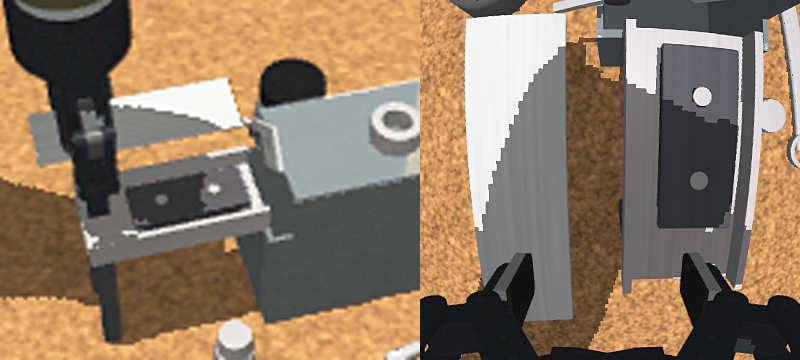

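Run:
```python
from h import *
from scipy.optimize import least_squares
B0=np.array([.5628,-.1197,.037])
def pts(th,h=0):
    o=[]
    for x,y,z in[(-3,89,158),(-3,60,125),(-150,60,125)]:
        c,s=np.cos(th),np.sin(th); o.append((x,34+c*(y-34)+s*(z-124),124-s*(y-34)+c*(z-124)))
    return o
P2=[(-130,30,114),(-130,-30,114)]
O=np.array([(145,18),(246,14),(252,320),(307,292),(420,289)],float)
f=lambda v:(projw(w(v[:3],pts(v[3])+P2))-O).ravel()
print(pts(.85)); r=least_squares(f,[*B0,.5],loss='soft_l1'); print(r.x.round(3),r.fun.round(1))
for a in(.4,.6,.7,.85): print(a,f([*B0,a]).round(1))
```

```text
[(-3, np.float64(95.84260679844398), np.float64(105.1190046773733)), (-3, np.float64(51.91084219814983), np.float64(105.12669261223738)), (-150, np.float64(51.91084219814983), np.float64(105.12669261223738))]
[ 0.562 -0.122  0.029  0.673] [-0.4  0.   0.4 -1.   0.9  0.  -4.6  1.6  0.4 -0.1]
0.4 [-22.8 -11.2 -15.   -6.3  -9.1   5.7  -7.3  -0.1  -1.4  -2.4]
0.6 [-10.4  -2.7  -7.8  -3.4  -3.6   0.5  -7.3  -0.1  -1.4  -2.4]
0.7 [-2.9  0.7 -3.7 -2.1 -0.4 -1.8 -7.3 -0.1 -1.4 -2.4]
0.85 [ 9.5  5.   3.2 -0.5  5.  -4.9 -7.3 -0.1 -1.4 -2.4]
```

Request:
apply_moves(moves=[0,0,-0.1,0,0,0,0,0,-0.16,0,0,0,0,0,-0.16,0,0,0])

```text
clock: 3.4
tcp_pos: [0.4411, -0.0881, 0.1081]
orientation: [0.001, 1.0, 0.016, 0.001]
wrist_force: [-0.8, -5.6, 6.0]
finger_gap: 0.0699
grip_force: 3.2
```

Request:
apply_moves(moves=[0,0,-0.08,0,0,0,0,0,-0.08,0,0,0,0,0,-0.08,0,0,0])

```text
clock: 3.65
tcp_pos: [0.4414, -0.0881, 0.1064]
orientation: [0.001, 1.0, 0.016, 0.002]
wrist_force: [-0.1, -5.7, 6.9]
finger_gap: 0.0703
grip_force: 3.3
```

Request:
apply_moves(moves=[0.1,0,-0.04,0,0,0,0.3,0.01,-0.04,0,0,0,0.5,0.02,-0.04,0,0,0,0.7,0.03,-0.04,0,0,0,0.9,0.03,-0.04,0,0,0,1.1,0.04,-0.04,0,0,0,1.3,0.05,-0.04,0,0,0,1.5,0.05,-0.04,0,0,0,1.5,0.05,-0.04,0,0,0])

```text
clock: 4.4
tcp_pos: [0.4757, -0.0845, 0.1048]
orientation: [-0.001, 1.0, 0.017, -0.001]
wrist_force: [-8.6, -0.0, 13.2]
finger_gap: 0.0703
grip_force: 7.0
```

Run:
```python
from h import *
print(status.get_state()['wrist_force'])
snap('wrist','w4.png'); snap('side','s4.png')
a=cv2.resize(cv2.imread('pics/s4.png')[180:300,200:340],None,fx=3,fy=3,interpolation=cv2.INTER_CUBIC)
b=cv2.resize(cv2.imread('pics/w4.png')[0:360,100:480],(380,360)); cv2.imwrite('pics/m4.png',np.hstack([a,b]))
```

```text
[-8.62564006e+00 -1.28582846e-02  1.31719374e+01]
```

View pics/m4.png

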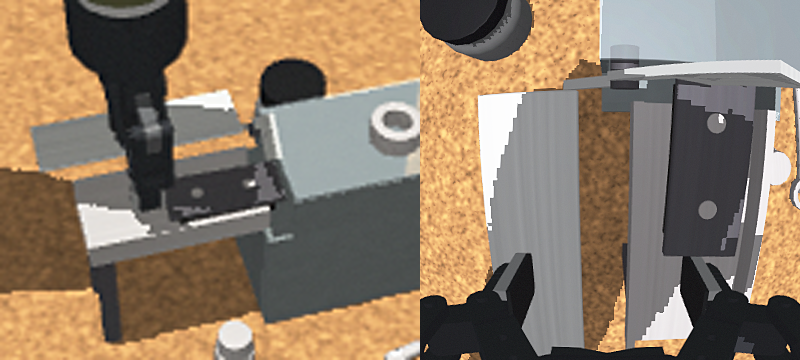

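The gate is up and the pad's front end is reaching under it, at about (720,85), with the finger touching its near end. I'll ease the press slightly and keep pushing.

Request:
apply_moves(moves=[0.1,0,0.03,0,0,0,0.25,0.01,0.03,0,0,0,0.4,0.01,0.03,0,0,0,0.55,0.02,0.03,0,0,0,0.7,0.02,0.03,0,0,0,0.7,0.02,0.03,0,0,0])

```text
clock: 5.0
tcp_pos: [0.4936, -0.0841, 0.105]
orientation: [-0.001, 1.0, 0.017, -0.001]
wrist_force: [-5.3, -0.3, 7.4]
finger_gap: 0.0697
grip_force: 4.1
```

Run:
```python
from h import *
snap('wrist','w5.png'); snap('side','s5.png')
a=cv2.resize(cv2.imread('pics/s5.png')[180:300,200:340],None,fx=3,fy=3,interpolation=cv2.INTER_CUBIC)
b=cv2.resize(cv2.imread('pics/w5.png')[0:360,100:480],(380,360)); cv2.imwrite('pics/m5.png',np.hstack([a,b]))
```

```text
(no output)
```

View pics/m5.png

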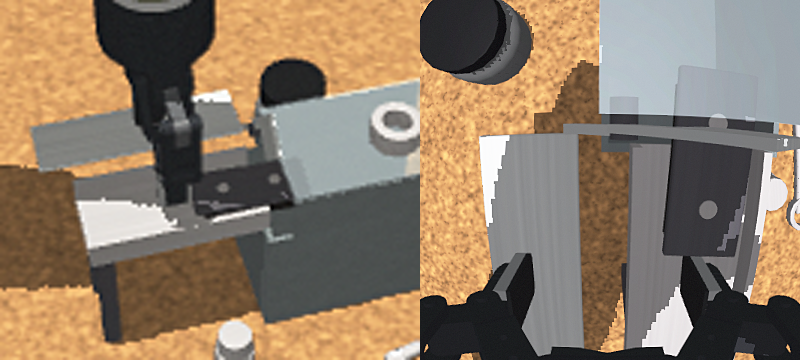

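The pad slides under the gate with the finger on its near end; its middle is at about x -18 mm. I'll push on until it drops.

Request:
apply_moves(moves=[0.12,0,0,0,0,0,0.24,0.01,0,0,0,0,0.36,0.01,0,0,0,0,0.48,0.02,0,0,0,0,0.6,0.02,0,0,0,0,0.72,0.02,0,0,0,0,0.84,0.03,0,0,0,0,0.84,0.03,0,0,0,0,0.84,0.03,0,0,0,0])

```text
clock: 5.85
tcp_pos: [0.5149, -0.0834, 0.1051]
orientation: [-0.001, 1.0, 0.017, -0.001]
wrist_force: [-4.1, 1.5, 5.6]
finger_gap: 0.0699
grip_force: 3.1
```

Run:
```python
from h import *
snap('wrist','w6.png'); snap('side','s6.png')
a=cv2.resize(cv2.imread('pics/s6.png')[180:300,200:340],None,fx=3,fy=3,interpolation=cv2.INTER_CUBIC)
b=cv2.resize(cv2.imread('pics/w6.png')[0:360,100:480],(380,360)); cv2.imwrite('pics/m6.png',np.hstack([a,b]))
```

```text
(no output)
```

View pics/m6.png

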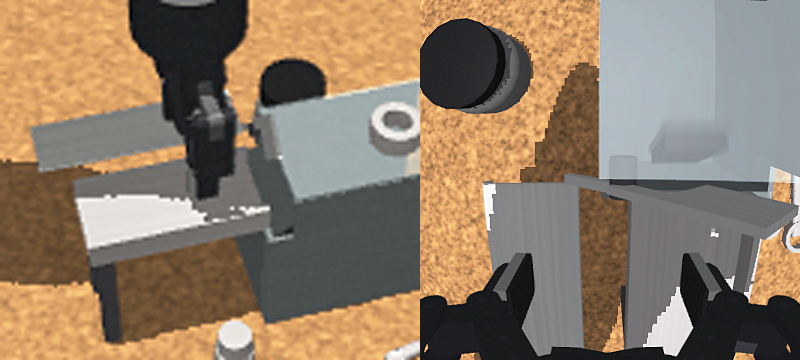

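The shelf is empty and the pad lies in the bin, visible through the roof at about (690,140). Now I'll lift slowly so the flap shuts, then back off.

Request:
apply_moves(moves=[-0.4,0,0,0,0,0,-0.8,0,0.2,0,0,0,-0.8,0,0.6,0,0,0,-0.8,0,1.0,0,0,0,-0.8,0,1.4,0,0,0,-0.8,0,1.8,0,0,0,-0.8,0,2.6,0,0,0,-0.8,0,3.6,0,0,0,-1.0,0,4.8,0,0,0,-2.0,0,5.6,0,0,0,-3.2,0,5.8,0,0,0,-4.2,0,5.8,0,0,0,-4.2,0,5.8,0,0,0,-4.2,0,5.8,0,0,0,-4.2,0,5.8,0,0,0,-4.2,0,5.8,0,0,0])

```text
clock: 7.28
tcp_pos: [0.4115, -0.0845, 0.2502]
orientation: [0.0, 1.0, 0.016, 0.0]
wrist_force: [-0.3, -0.1, 0.3]
finger_gap: 0.0701
grip_force: 0.0
```

Run:
```python
from h import *
snap('wrist','w7.png'); snap('side','s7.png')
a=cv2.resize(cv2.imread('pics/s7.png')[180:300,200:360],None,fx=2.7,fy=2.7,interpolation=cv2.INTER_CUBIC)
b=cv2.resize(cv2.imread('pics/w7.png')[0:340,100:440],(324,324)); cv2.imwrite('pics/m7.png',np.hstack([a,b]))
```

```text
(no output)
```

View pics/m7.png

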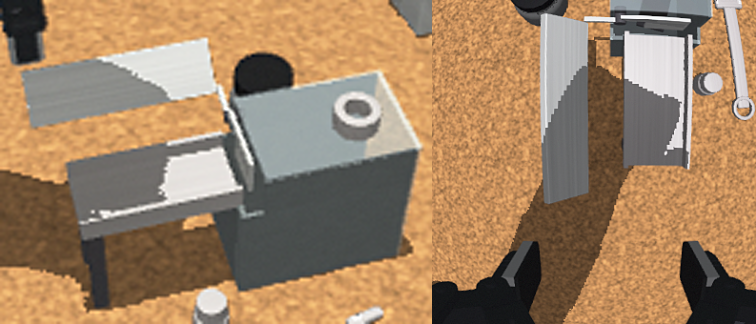

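The flap is shut, with the paddle back up as at the start. The shelf is empty, the nut is still on the roof, and the arm is clear.

```bash
python3 -c "
from workcell import job; print(job.hand_in())"
```

```text
the job is handed in; nothing more can be done
None
```

The brake pad was pushed under the held-open flap and dropped into the bin, the flap sprang shut, the arm is clear, and the job is handed in; the hand-in returned no verdict.

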